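Set the nut mill one click and start it

TASK

With a fingertip pressed on the nut mill's broad knurled collar, stroke it round one click, the short way, until its black pointer line clicks in at the red stud: do not run past it, and do not turn it to the blue stud. Then push the yellow start button fully down and let it come back up. Nothing is to be gripped or picked up, and the hopper, jar and scoop stay where they are.

Things in the scene. Friction and masses are not known exactly. Their poses are not given: they have to be found in the camera images.
- mill: fixed green nut mill with a flat steel deck: 170 mm (own x) by 270 mm (own y), deck 110 mm above the table; origin under its centre. Its front (own -x) carries a small chute 20 mm deep. The collar's axis stands at own (0, -45) mm, the start button at own (0, +85) mm
- collar (a joint): turning angle of the steel collar on its upright axis, rad, counter-clockwise seen from above is positive; it starts at rest in the click at 0 and has a click every 0.524 rad (30 degrees), end stops at +-1.65. Between clicks it must be pushed over a hump of about 0.1 N m halfway (0.26 rad); past the hump it snaps on by itself. The two studs stand at +0.524 and -0.524
- collar_top (a point): centre of the steel collar's smooth level top, on its axis, 135 mm above the table (the flush black mouth is solid). Collar 98 mm across, too wide to grip, rim 17 mm tall. It sits on springs: sinks from about 3 N, then 1 mm per 2.5 N, up to 5 mm. A fingertip pressed 2 to 4 mm down on the top some 36 mm from the axis and moved round turns it
- pointer (a point): point on the collar's black pointer line (25 mm long, 8 mm wide, radial, flush with the top), on the collar's top 46 mm from its axis; at joint value 0 it lies on the mill's own +x side of the axis
- red_mark: fixed red stud on the deck, 16 mm across, 9 mm tall, 64 mm from the collar's axis, one click either way from the starting pointer; origin under its centre. The pointer is set when it points at this stud (pointer point 18 mm from the stud's origin, seen from above)
- blue_mark: fixed blue stud, the same, one click the other way
- start (a joint): travel of the yellow start button, m: 0 up, 0.006 fully down; spring return, about 5 N at the bottom
- start_top (a point): middle of the yellow button's top, 30 mm across, 132 mm above the table; it is pushed straight down 6 mm
- hopper: loose amber plastic funnel hopper taken off the mill, standing on its narrow end beside it: 128 mm across the rim, 110 mm tall, 250 g; origin under its centre. Leave it alone
- jar: loose glass jar with green cap, 76 mm across, 130 mm tall; origin under its centre. Leave it alone
- scoop: loose aluminium scoop with wooden handle, 135 mm long, 60 mm wide, 35 mm tall; origin under the centre of its bowl. Leave it alone

How it is judged:
By the outcome, as a careful person would: the job done as asked, in the order asked, and still so for the second after the job is handed in, with the robot touching nothing.
It also fails if it takes over 40 s, if anything falls off the work surface, if the arm or the gripper's body presses on something with over 40 N, if the wrist force passes 120 N, or if a joint passes its speed limit or range.

ROBOT

A 6-joint arm with a two-finger parallel gripper is mounted at the origin on the work surface. World frame = base frame: x ahead of the robot, y to its left, z up, the work surface at z = 0. Lengths are in mm, angles in degrees, forces in N, time in s.
With the tool pointing down it reaches from about 275 to 875 mm from the base axis. Payload 12.5 kg.
Tool frame: the origin (TCP) lies midway between the tips of the shut fingers; the grasp point (between the pads) lies 19 mm behind it (grip_depth is the distance from the TCP to the grasp point, in mm); y points along the fingers, z is the direction in which the jaws open and shut, and the axes are right-handed (so a half turn about y gives the same grasp; the last joint's range is limited). The gripper opens to 85 mm and grips with 20 to 120 N. Pads are 22 mm wide; open, the fingers measure 114 mm over their backs; the gripper's body (76 mm by 85 mm) begins 54 mm behind the grasp point. The pads swing forward as they close: fully open they stand 13 mm farther back than shut.
Start: joints at [65.798, 20.094, 94.641, -0, 65.266, -4.847], TCP at [182.245, 518.914, 231.29] pointing down, gripper open.
Joint ranges: [-157.81, 157.81], [-45, 120.19], [0.68, 151.7], [-89.99, 269.99], [4.06, 180], [-164.3, 164.3]. Speed limits (degrees/s): [127.2, 127.2, 159.86, 180, 180, 180].

INTERFACE

Orientations are given as [roll, pitch, yaw] about the fixed x, y, z axes, in that order (R = Rz(yaw) Ry(pitch) Rx(roll)).
In Python, from bench import state, get_image, camera_model, close_job, look_for, grip_depth gives the robot as it stands.
- The arm moves only by the shell command python3 -m inch 'ROWS' [FORCE]. ROWS is text: rows parted by semicolons, each of 5 numbers parted by spaces: the shift along the world's x, y, z in m, then the turn about the world's z in degrees, then the gripper command: -1 is shut, 1 is fully open, values between are in proportion. A call has 1 to 12 rows; each row is the pose to reach, as a shift and turn from the pose measured when the call began; what a row does not reach only later rows make up. A row lasts 1/12 s, in which the tool goes at most 41.7 mm and 7.16 degrees, less where a joint would pass 70% of its speed; a pose out of reach is approached as far as the arm can. A call with a gripper value outside its range is refused whole. The fingers move at their own pace and stop on an object; FORCE is the grip in N (left out, the last holds). Time passes only in rows, so rows that repeat a pose let the fingers close. It gives the time, the measured TCP pose, the force and the opening at its end, in the units of the state.
- state(): the state, without advancing time (a new reading comes with each control period).
- get_image(name): name is "side" or "top" or "wrist"; returns (picture, depth): 480x640x3 uint8, red, green, blue; 480x640 float32, mm along the optical axis (not along the pixel's ray), 0 where there is no reading.
- camera_model(name): a dict with "fx", "fy", "cx", "cy" (pixels), "origin" and "rotation" of the camera in the world. Camera axes: x right, y up, looking along -z (the intrinsics and any distortion apply to the point x, -y, -z); pixel columns grow to the right and rows downward; lengths in mm; the calibration is good to about 2 mm. A picture is of the moment at which its call begins: read the wrist's pose just before it. camera_model takes no time and is no camera call; for the wrist camera it gives the pose at the moment of the call.
- close_job(): hands the job in, once; it reports no verdict.
Trained networks look in the newest picture that a camera, given by its name, has taken for a name from the list of things; names that differ only in an ending like _2 or _b are one class to them, and where a whole thing is asked for, a point or a joint stands for the part that bears it (a point fixed in the world has none). Each returns a list of dicts, best first, with "score" (0 to 1); they miss things now and then, are a little off and sometimes report something else, mostly with a low value. They report only what shows in the picture. A call takes as long as a camera call.
- look_for(name, camera): "point" ([x, y, z] in mm, in world coordinates, good to about 4 mm: the middle of the surface that is visible of it).
The state is a dict: "time": time; "joint_positions": joint angles; "joint_vel": joint speeds; "joint_torque": joint torques, N m; "eef_pos": TCP position; "tool_rot": TCP orientation; "force": force on the tool from outside, world axes, zero at the start; "torque": the same for the moment, N m; "grip_width": finger opening in mm.
Only numpy, scipy, OpenCV 4.12 (cv2) and the standard library are available. Lean on these libraries where they do the work, as an engineer would, in place of code of your own. Each camera call takes 0.05 s, during which the arm holds its last target. There are 200 camera calls.

## Working session

There is one attempt and no reset: what is moved stays moved. The work goes in short steps, Python scripts to look and compute and a shell command to move; the robot and the scene stay as the last step left them, time stands still between calls to the robot, and variables do not carry over. Pictures are saved under pics/ and viewed, about 8 in all and at most 12, crops included, and the job is handed in when it is done.

```bash
mkdir -p pics; cat > h.py <<'E'
import numpy as np, cv2
from bench import *
def shot(n,f):
    m=camera_model(n); p,d=get_image(n); cv2.imwrite('pics/'+f,p[:,:,::-1]); np.savez('pics/'+f+'.npz',p=p,d=d,**{k:np.array(m[k]) for k in("fx","fy","cx","cy","origin","rotation")}); return p,d,m
def w(m,u,v,z):
    r=np.array(m["rotation"])@np.array([(u-m["cx"])/m["fx"],-(v-m["cy"])/m["fy"],-1]); o=np.array(m["origin"]); return o+r*(z-o[2])/r[2]
def pix(m,P):
    c=np.array(m["rotation"]).T@(np.array(P)-np.array(m["origin"])); return m["cx"]-m["fx"]*c[0]/c[2], m["cy"]+m["fy"]*c[1]/c[2]
E
python3 - <<'E'
from h import *
p,d,m=shot("top","top1.png"); print({k:v for k,v in m.items()})
for n in "mill collar_top pointer red_mark blue_mark start_top hopper jar scoop".split():
    print(n,[(np.round(r["point"],0).tolist(),round(r["score"],2)) for r in look_for(n,"top")[:2]])
print(state())
E
```

```text
{'fx': 521.1535130993785, 'fy': 521.1535130993785, 'cx': 323.87667721729593, 'cy': 230.50771847071576, 'origin': array([ 571.02195449,   78.56601734, 1121.63874519]), 'rotation': array([  4.55002892,   0.14061188, -89.24737946])}
mill [([608.0, 124.0, 110.0], 0.73)]
collar_top [([615.0, 78.0, 135.0], 0.64)]
pointer [([623.0, 82.0, 133.0], 0.86)]
red_mark [([670.0, 47.0, 120.0], 0.62), ([609.0, 206.0, 129.0], 0.31)]
blue_mark [([667.0, 112.0, 116.0], 0.52)]
start_top [([611.0, 208.0, 132.0], 0.44)]
hopper [([627.0, 390.0, 62.0], 0.73)]
jar [([618.0, -126.0, 131.0], 0.59), ([803.0, 160.0, 6.0], 0.16)]
scoop [([803.0, 158.0, 8.0], 0.77)]
{'time': 0.5, 'joint_positions': array([ 6.57968820e+01,  2.00947481e+01,  9.46435360e+01,  2.59724791e-03,
        6.52660754e+01, -4.84734326e+00]), 'joint_vel': array([ 0.04754604, -0.0401864 , -0.07123335, -0.07637222, -0.15260928,
        0.0738921 ]), 'joint_torque': array([-6.22472544e-04, -5.05725503e+01, -2.91488671e+01, -5.47317370e-05,
        1.05828261e-03, -3.40700332e-06]), 'eef_pos': array([182.24003696, 518.89225835, 231.26313715]), 'tool_rot': array([-9.00041446e+01,  2.71884345e-03, -1.93568616e+01]), 'force': array([-0.61639739, -0.12911152, -0.75824656]), 'torque': array([-0.0104125 ,  0.00899755, -0.02299599]), 'grip_width': 85.2074507160215}
```

View pics/top1.png

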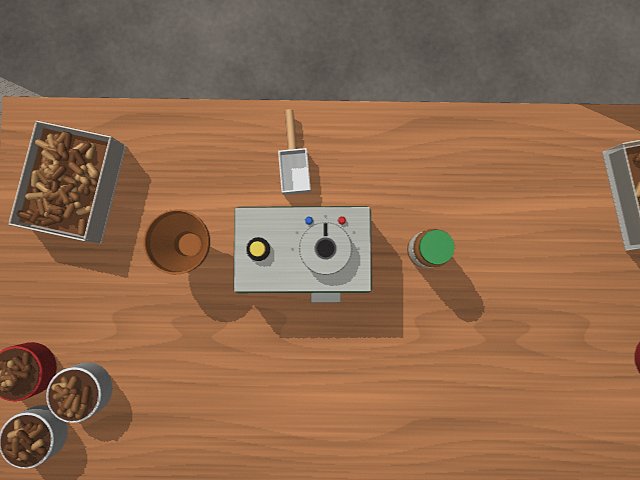

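The collar's pointer faces +x (325,230). The red stud is at (342,220), which is the -y side, so the stroke is clockwise (negative). The yellow button is at (258,249).

```bash
cat >> h.py <<'E'
from scipy.spatial.transform import Rotation as R_
_cm=camera_model
def camera_model(n):
    m=dict(_cm(n)); m["rotation"]=R_.from_euler('xyz',m["rotation"],degrees=True).as_matrix(); return m
E
python3 - <<'E'
from h import *
m=camera_model("top")
for n,u,v,z in [("mouth",325.5,248,135),("ptr_out",325,223,135),("red",342,220,119),("blue",309,220,119),("btn",258,249,132),("c1",234.5,207.5,110),("c2",370.5,207.5,110),("c3",370.5,291.5,110),("c4",234.5,292,110)]: print(n,w(m,u,v,z).round(1))
E
python3 -m inch '0.04 -0.04 0.02 0 -1;0.08 -0.08 0.02 0 -1;0.11 -0.12 0.02 0 -1;0.14 -0.16 0.02 0 -1;0.17 -0.2 0.02 0 -1;0.2 -0.24 0.02 0 -1;0.23 -0.27 0.02 0 -1;0.26 -0.3 0.02 0 -1;0.29 -0.33 0.02 0 -1;0.32 -0.36 0.02 0 -1;0.34 -0.38 0.02 0 -1;0.34 -0.38 0.02 0 -1'
```

```text
mouth [616.3  78.5 135. ]
ptr_out [663.8  80.1 135. ]
red [671.6  47.3 119. ]
blue [670.8 111.1 119. ]
btn [612.9 206.7 132. ]
c1 [694.3 257.4 110. ]
c2 [697.8  -8.4 110. ]
c3 [534.6  -9.4 110. ]
c4 [530.2 253.  110. ]
time: 1.5
eef_pos: [514.3, 146.4, 251.5]
tool_rot: [-90.0, -0.0, -19.4]
force: [0.4, 1.0, -0.2]
grip_width: 0.0
```

```bash
python3 - <<'E'
from h import *
p,d,m=shot("wrist","w1.png")
for n in "collar_top pointer red_mark blue_mark start_top".split():
    print(n,[(np.round(r["point"],0).tolist(),round(r["score"],2)) for r in look_for(n,"wrist")[:2]])
for P in [(615.5,78,135),(611.5,207,132)]: print(pix(m,P))
print(m["origin"],state()["eef_pos"])
E
```

```text
collar_top [([578.0, 73.0, 132.0], 0.57)]
pointer [([577.0, 74.0, 135.0], 0.89)]
red_mark []
blue_mark []
start_top [([610.0, 210.0, 132.0], 0.56)]
(np.float64(283.3497924292311), np.float64(362.44668551687465))
(np.float64(419.3425870848446), np.float64(315.3733402437591))
[439.33854106 172.90614588 395.20679433] [512.55556999 148.81400066 251.19443673]
```

View pics/w1.png

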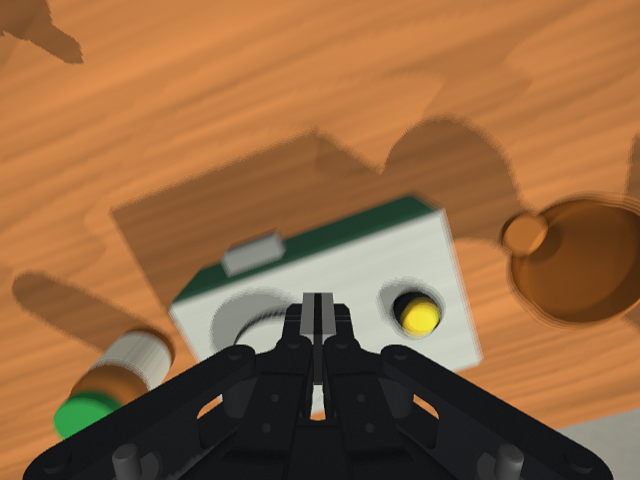

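The projected button (419,315) matches the wrist picture (420,313), so the calibration holds. I'll hover over the collar's -x side, 36 mm from the axis.

```bash
python3 -m inch '0.02 -0.03 0 0 -1;0.05 -0.06 -0.02 0 -1;0.068 -0.08 -0.05 0 -1;0.068 -0.08 -0.08 0 -1;0.068 -0.08 -0.101 0 -1;0.068 -0.08 -0.101 0 -1;0.068 -0.08 -0.101 0 -1;0.068 -0.08 -0.101 0 -1'; python3 -c "
from bench import state;s=state();print(s['eef_pos'],s['force'])"
```

```text
time: 2.47
eef_pos: [581.0, 69.8, 152.0]
tool_rot: [-90.0, -0.1, -19.2]
force: [0.1, 0.1, 0.4]
grip_width: 0.3
[581.02190107  69.827127   152.01604344] [0.06924566 0.10851634 0.42802094]
```

```bash
python3 -m inch '0 -0.001 -0.006 0 -1;0 -0.001 -0.012 0 -1;0 -0.001 -0.016 0 -1;0 -0.001 -0.018 0 -1;0 -0.001 -0.020 0 -1;0 -0.001 -0.020 0 -1;0 -0.001 -0.020 0 -1;0 -0.001 -0.020 0 -1'
```

```text
time: 3.13
eef_pos: [581.0, 68.8, 132.7]
tool_rot: [-90.0, -0.1, -19.2]
force: [-4.5, -0.5, 8.6]
grip_width: 0.2
```

```bash
python3 -m inch '-0.0007 0.003 -0.001 -5 -1;-0.001 0.006 -0.001 -10 -1;-0.0012 0.009 -0.001 -15 -1;-0.001 0.0125 -0.001 -20 -1;-0.0007 0.0155 -0.001 -25 -1;-0.0003 0.017 -0.001 -28 -1;-0.0003 0.017 -0.001 -28 -1;-0.0003 0.017 -0.001 -28 -1;-0.0003 0.017 -0.001 -28 -1'
```

```text
time: 3.88
eef_pos: [580.9, 86.2, 132.6]
tool_rot: [-89.9, -0.1, -47.2]
force: [-3.5, 2.7, 7.9]
grip_width: 0.3
```

```bash
python3 -m inch '0 0 0.02 0 -1;0 0 0.05 0 -1;-0.02 0.02 0.08 0 -1;-0.05 0.05 0.1 0 -1;-0.08 0.08 0.1 0 -1;-0.11 0.11 0.1 0 -1;-0.11 0.13 0.1 0 -1;-0.11 0.13 0.1 0 -1'
python3 - <<'E'
from h import *
p,d,m=shot("top","top2.png")
for n,q in [("pointer",(661.5,78,135)),("red",(671,46,119)),("blue",(671,110,119))]: print(n,pix(m,q))
cv2.imwrite("pics/t2c.png",cv2.resize(p[190:310,220:380,::-1],None,fx=5,fy=5,interpolation=cv2.INTER_CUBIC))
print([(r["point"],r["score"]) for n in("pointer","red_mark") for r in look_for(n,"top")[:1]],state()["force"])
E
```

```text
time: 4.55
eef_pos: [469.3, 219.5, 233.1]
tool_rot: [-89.8, -0.1, -47.1]
force: [0.3, 0.5, -0.4]
grip_width: 0.1
pointer (np.float64(326.07332650093144), np.float64(224.2431967645353))
red (np.float64(342.6767687940455), np.float64(220.31741159235898))
blue (np.float64(309.5704469910766), np.float64(219.89263801853815))
[([621.1, 80.1, 132.3], 0.82), ([669.8, 47.1, 121.6], 0.49)] [-1.51624497  0.25335865 -0.23648843]
```

View pics/t2c.png

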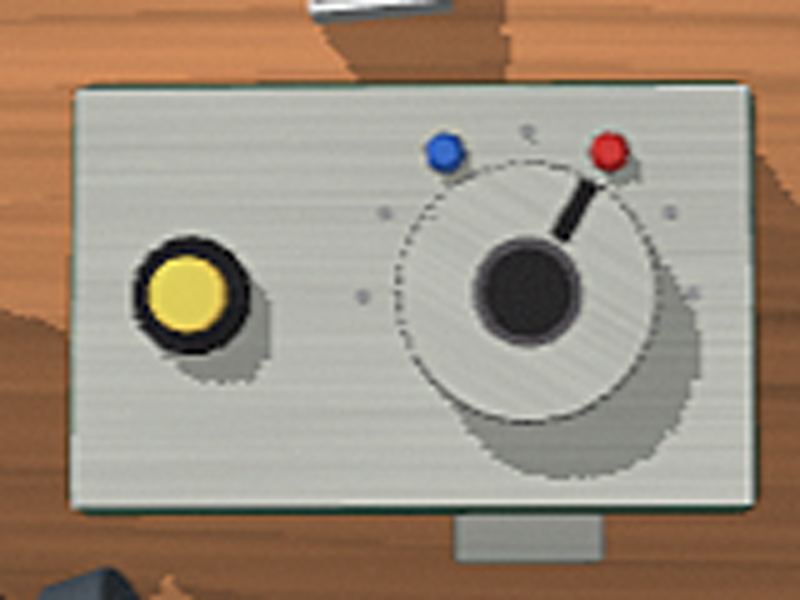

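In the crop the pointer runs from the centre (527,293) to (590,185). That is 30° clockwise and lines up with the red stud at (609,152). Next is the button.

```bash
python3 -m inch '0.03 0 0 0 -1;0.06 -0.004 0 0 -1;0.09 -0.008 0 0 -1;0.12 -0.012 0 0 -1;0.143 -0.012 -0.02 0 -1;0.143 -0.012 -0.05 0 -1;0.143 -0.012 -0.075 0 -1;0.143 -0.012 -0.085 0 -1;0.143 -0.012 -0.085 0 -1;0.143 -0.012 -0.085 0 -1'
```

```text
time: 5.53
eef_pos: [614.5, 203.5, 148.2]
tool_rot: [-89.9, -0.1, -47.3]
force: [-0.6, 0.2, -0.3]
grip_width: -0.2
```

```bash
python3 -m inch '-0.002 0.003 -0.006 0 -1;-0.002 0.003 -0.012 0 -1;-0.002 0.003 -0.016 0 -1;-0.002 0.003 -0.019 0 -1;-0.002 0.003 -0.021 0 -1;-0.002 0.003 -0.023 0 -1;-0.002 0.003 -0.023 0 -1;-0.002 0.003 -0.023 0 -1;-0.002 0.003 -0.023 0 -1'
```

```text
time: 6.28
eef_pos: [612.7, 206.6, 126.0]
tool_rot: [-89.9, -0.1, -47.3]
force: [-2.4, 0.1, 7.8]
grip_width: -0.2
```

Force is above the spring's 5 N, so the button is probably at its stop. I'll press 1.5 mm further to be sure, staying in contact.

```bash
python3 -m inch '0 0 -0.001 0 -1;0 0 -0.0025 0 -1;0 0 -0.0025 0 -1;0 0 -0.0025 0 -1'
```

```text
time: 6.62
eef_pos: [612.8, 206.7, 125.8]
tool_rot: [-89.8, -0.2, -47.2]
force: [-9.1, -2.0, 20.7]
grip_width: 0.1
```

The force rose to 20.7 N with almost no travel, so the button is on its hard stop. I'll lift, retreat and check.

```bash
python3 -m inch '0 0 0.01 0 -1;0 0 0.03 0 -1;0 0 0.06 0 -1;0 0 0.09 0 -1;-0.03 0 0.11 0 -1;-0.07 0 0.11 0 -1;-0.11 0 0.11 0 -1;-0.15 0.02 0.11 0 -1;-0.18 0.02 0.11 0 -1;-0.18 0.02 0.11 0 -1;-0.18 0.02 0.11 0 -1;-0.18 0.02 0.11 0 -1'
python3 - <<'E'
from h import *
p,d,m=shot("top","top3.png")
o=np.load("pics/top1.png.npz")
u,v=257,249; print("btn depth before/after",np.median(o["d"][v-3:v+4,u-3:u+4]),np.median(d[v-3:v+4,u-3:u+4]))
cv2.imwrite("pics/t3c.png",cv2.resize(p[95:315,130:470,::-1],None,fx=2.3,fy=2.3,interpolation=cv2.INTER_CUBIC))
print(state()["force"])
E
```

```text
time: 7.62
eef_pos: [433.5, 226.8, 236.3]
tool_rot: [-89.7, -0.2, -47.2]
force: [0.3, -0.6, 0.8]
grip_width: -0.1
btn depth before/after 990.91077 990.9828
[ 0.54235202 -0.35218672  0.32268981]
```

View pics/t3c.png

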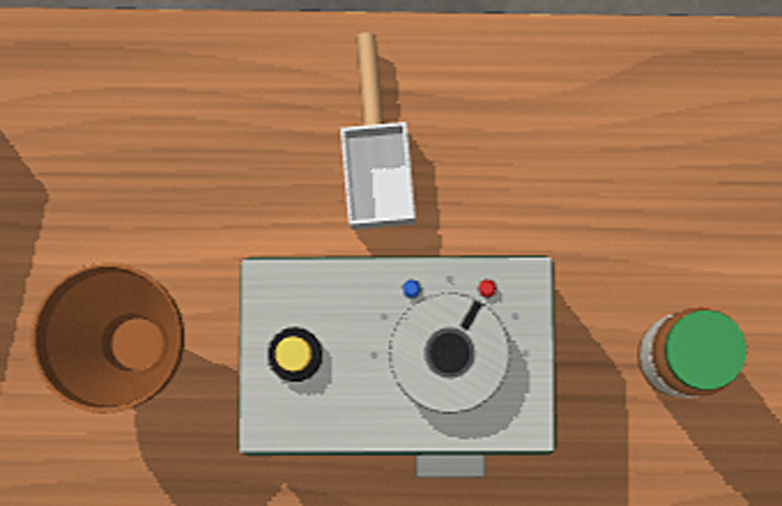

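The pointer, at (472,315), aims at the red stud at (487,288). The button is back up, the other items haven't moved, and the robot is clear.

```bash
python3 -c "
from bench import close_job;print(close_job())"
```

```text
the job is handed in; nothing more can be done
None
```

I stroked the collar one click clockwise, pressing with about 8 N, and its pointer clicked in at the red stud. Then I pushed the yellow button to its stop and released it. The job was handed in at about 7.7 s on the robot's clock.

- **Collar:** after the stroke, the top camera showed the pointer 30° clockwise from its start and aimed at red. It was still there in the final picture.
- **Button:** it stopped at 126 mm, 6 mm down. Pressing on raised the force to 20.7 N with almost no more travel. After release its depth reading was the same as before the push (991.0 against 990.9 mm).
- **Surroundings:** in the final picture the hopper, jar and scoop looked unmoved, and the arm was clear with about 0 N on the tool.
- **Disagreement:** the network's "pointer" report stayed near the collar's centre before and after the turn, and one from the wrist camera was clearly off. I relied on the pictures for the angle instead.

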